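Shorten the telescoping brush pole by one hole

TASK

The telescoping brush pole in the steel clips sticks out too far. Press its sprung button and slide the brush tube into the outer tube just to the next hole, so that the button springs fully up there and locks it. Go gently, never forcing the pole, leave everything else where it is, and let go of the pole.

Things in the scene. Friction and masses are not known exactly. Their poses are not given: they have to be found in the camera images.
- pole: Fixed part of a telescoping brush pole lying level in steel clips on a screwed-down 230 x 70 x 6 mm foot plate. Origin on the lid below the button's starting place; x runs along the pole towards the brush, z up. Square aluminium outer tube, 30 x 30 mm, top 70 mm above the lid, from x = -198 to +32 mm.
- mouth (a point): Centre of the outer tube's open end, 54 mm above the lid, fixed. A thinner steel brush tube (20 mm square) comes out here towards the pole's +x and carries the white brush head (30 mm along the pole, 110 mm across, 38 to 70 mm above the lid, bristles below). The outer tube's top wall has a 9 mm lengthwise slot with wider locking holes, 14 mm long.
- tube (a joint): How far the brush tube has slid into the outer tube (towards the pole's -x), m: about 0 at the start, at most 0.09. Locked (1.5 mm play either way) while the button is up in a hole; otherwise it slides with 2 to 4 N of friction and stays where left. Pushing on the brush head's outer end slides it. The next hole lies somewhere between 0.030 and 0.046 (not measured), another 0.032 after it.
- button (a joint): How far the button is pressed down, m: 0 up (in a hole), 0.007 fully down; spring 2.5 N at the top, 6 N fully down. Pressed over 0.0047 it clears the hole and the tube can slide. 8 mm off a hole the top wall keeps it down (0.0045) with nothing pressing, until it springs up by itself in the next hole and locks. Held down by hand it passes the hole unlocked.
- button_top (a point): Point on top of the button's flat black thumb pad, on the pole's centre line, 84 mm above the lid when up, 14 mm above the outer tube (7 mm fully pressed). It moves with the brush tube. The pad (34 mm along the pole, 20 mm across) reaches 14 mm from here to the brush side; at its other end, 16 to 20 mm away, stands a 3 mm high crosswise thumb ridge.
- brush_end (a point): Centre of the flat outer end face (110 mm across, 32 mm high) of the brush head, on the pole's axis, 54 mm above the lid; it faces the pole's +x and moves with the brush tube.
- bottle: Closed orange bottle, 72 mm across, 210 mm tall, standing at the back; origin under its centre. A bystander.
- cup: Small clear dosing cup, 56 mm across, 45 mm high, standing beside the pole; origin under its centre. A bystander.
- peg0: Yellow clothes peg lying beside the pole, 72 x 10 x 12 mm, origin under its centre. A bystander.
- peg1: Another such yellow clothes peg beside the pole. A bystander.
- peg2: A third such yellow clothes peg beside the pole. A bystander.
- jar: White jar with a grey lid, 76 mm across, 85 mm tall, at the left; origin under its centre. A bystander.

How it is judged:
By the outcome, as a careful person would: the job done as asked, in the order asked, and still so for the second after the job is handed in, with the robot touching nothing.
It also fails if it takes over 43 s, if anything falls off the work surface, if the arm or the gripper's body presses on something with over 40 N, if the wrist force passes 120 N, or if a joint passes its speed limit or range.

ROBOT

A 6-joint arm with a two-finger parallel gripper is mounted at the origin on the work surface. World frame = base frame: x ahead of the robot, y to its left, z up, the work surface at z = 0. Lengths are in mm, angles in rad, forces in N, time in s.
With the tool pointing down it reaches from about 300 to 875 mm from the base axis. Payload 6.4 kg.
Tool frame: the origin (TCP) lies midway between the tips of the shut fingers; the grasp point (between the pads) lies 19 mm behind it; z points along the fingers, y is the direction in which the jaws open and shut (so a half turn about z gives the same grasp; the last joint's range is limited). The gripper opens to 88 mm and grips with 3 to 60 N. Pads are 18 mm wide; open, the fingers measure 123 mm over their backs; the gripper's body (75 mm by 187 mm) begins 45 mm behind the grasp point.
Start: joints at [-1.448, 0.181, 1.607, -0, 1.354, -0.206], TCP at [185.688, -544.207, 238.714] pointing down, gripper open.
Joint ranges: [-2.99, 2.99], [-0.89, 2.07], [0.3, 2.58], [-1.14, 4.28], [0, 2.63], [-3.12, 3.12]. Speed limits (rad/s): [2.57, 2.57, 3.01, 3.14, 3.14, 3.14].

INTERFACE

Orientations are given as [roll, pitch, yaw] about the fixed x, y, z axes, in that order (R = Rz(yaw) Ry(pitch) Rx(roll)).
In Python, from bench import manip, cams, ticket gives the robot as it stands.
- The arm moves only by the tool send_rows, never from a script. Its argument "targets" is a list of rows, each an object with "xyz": the shift along the tool's x, y, z in units of 250 mm (1.0 is 250 mm), a list of three; "delta_rot": the turn, a rotation vector about the tool's x, y, z in units of 45 degrees (1.0 is 45 degrees), a list of three. A call has 1 to 12 rows; each row shifts and turns the commanded pose from where the row before left it, along the tool's axes as they then stand; what a row does not reach is not made up. A row lasts 1/12 s, in which the tool goes at most 41.7 mm and 7.16 degrees, less where a joint would pass 70% of its speed; a pose out of reach is approached as far as the arm can. A call with a number of a shift or a turn outside -1 to 1 is refused whole. A call with a gripper value outside its range is refused whole. "jaw" is the opening, from 0 (shut) to 1 (fully open), set as the call begins (left out, the last holds). The fingers move at their own pace and stop on an object; "newtons" is the grip in N (left out, the last holds). Time passes only in rows, so rows that do not move let the fingers close. It gives the time, the measured TCP pose, the force and the opening at its end, in the units of the state.
- manip.read_state(): the state, without advancing time (a new reading comes with each control period).
- cams.grab_frame(name): name is "scene" or "side" or "wrist"; returns (picture, depth): 420x560x3 uint8, blue, green, red; 420x560 float32, mm along the optical axis (not along the pixel's ray), 0 where there is no reading.
- cams.get_calibration(name): a dict with "fx", "fy", "cx", "cy" (pixels), "k1" (the pictures are not rectified: a ray, as slopes to the right and down, at radius r is drawn at 1 + k1 r^2 times it, then the intrinsics apply), "R" (3x3) and "t" (3): a world point X has camera coordinates R X + t. Camera axes: x right, y down, z forward; pixel columns grow to the right and rows downward; lengths in mm; the calibration is good to about 2 mm. A picture is of the moment at which its call begins: read the wrist's pose just before it. get_calibration takes no time and is no camera call; for the wrist camera it gives the pose at the moment of the call.
- ticket.close_job(): hands the job in, once; it reports no verdict.
The state is a dict: "t": time; "joint_positions": joint angles; "dq": joint speeds; "joint_torque": joint torques, N m; "tcp_pos": TCP position; "orientation": TCP orientation; "ft_force": force on the tool from outside, world axes, zero at the start; "wrist_torque": the same for the moment, N m; "opening": finger opening in mm.
Only numpy, scipy, OpenCV 4.12 (cv2) and the standard library are available. Lean on these libraries where they do the work, as an engineer would, in place of code of your own. Each camera call takes 0.05 s, during which the arm holds its last target. There are 200 camera calls.

## Working session

There is one attempt and no reset: what is moved stays moved. The work goes in short steps, Python scripts to look and compute and a tool call to move; the robot and the scene stay as the last step left them, time stands still between calls to the robot, and variables do not carry over. Pictures are saved under pics/ and viewed, about 8 in all and at most 12, crops included, and the job is handed in when it is done.

Besides the shell and the picture viewer there is one more tool, called after "Emit:" as name(argument=value, ...) on one line, values as JSON. send_rows: Moves the arm, as the interface text tells. Shifts and turns lie within -1 to 1; 1 stands for 250 mm of shift or 45 degrees of turn. Its arguments: {"type":"object","properties":{"targets":{"type":"array"},"jaw":{"type":"number"},"newtons":{"type":"number"}},"required":["targets"]}

```bash
mkdir -p pics; cat > h.py <<'E'
import numpy as np, cv2
from bench import manip, cams, ticket
def look(n,f=None):
    c=cams.get_calibration(n); im,d=cams.grab_frame(n)
    if f: cv2.imwrite('pics/'+f,im)
    return im,d,c
def ray(c,u,v):
    K=np.array([[c['fx'],0,c['cx']],[0,c['fy'],c['cy']],[0,0,1.]])
    p=cv2.undistortPoints(np.array([[[u,v]]],float),K,np.array([c['k1'],0,0,0.]))[0,0]
    R=np.array(c['R']);t=np.array(c['t']).ravel()
    return -R.T@t, R.T@np.array([p[0],p[1],1])
def onz(c,u,v,z):
    o,d=ray(c,u,v); return o+d*(z-o[2])/d[2]
def cloud(c,d):
    # world point per pixel
    v,u=np.mgrid[0:d.shape[0],0:d.shape[1]]
    K=np.array([[c['fx'],0,c['cx']],[0,c['fy'],c['cy']],[0,0,1.]])
    p=cv2.undistortPoints(np.stack([u.ravel(),v.ravel()],1).astype(float)[:,None],K,np.array([c['k1'],0,0,0.]))[:,0]
    X=np.c_[p,np.ones(len(p))]*d.reshape(-1,1)
    return ((X-np.array(c['t']).ravel())@np.array(c['R'])).reshape(d.shape+(3,))
E
python3 - <<'E'
from h import *
a,d,c=look('scene','s1.png'); np.save('s1d.npy',d)
b,d,c2=look('side','d1.png'); np.save('d1d.npy',d)
import pickle; pickle.dump((c,c2),open('cal.pkl','wb'))
for k in (c,c2): print({q:np.round(v,3).tolist() for q,v in k.items()})
print(manip.read_state())
E
```

```text
{'fx': 383.331, 'fy': 383.331, 'cx': 277.973, 'cy': 207.592, 'k1': -0.024, 'R': [[-0.12, 0.993, -0.004], [0.717, 0.084, -0.692], [-0.687, -0.086, -0.722]], 't': [-48.862, -361.82, 1455.525]}
{'fx': 503.652, 'fy': 503.652, 'cx': 275.798, 'cy': 200.028, 'k1': 0.032, 'R': [[0.928, -0.372, 0.002], [-0.216, -0.543, -0.811], [0.303, 0.753, -0.584]], 't': [-492.225, 266.898, 773.064]}
{'t': 0.1, 'joint_positions': array([-1.44830009e+00,  1.81478072e-01,  1.60787432e+00,  1.13992139e-05,
        1.35380499e+00, -2.06300270e-01]), 'dq': array([ 0.000146  , -0.00161379, -0.00480558, -0.00130325,  0.00025001,
        0.0008936 ]), 'joint_torque': array([ 5.40156580e-04, -4.34819233e+01, -3.42694795e+01,  7.03236577e-02,
        3.40292905e-02, -4.28104306e-05]), 'tcp_pos': array([ 185.63107336, -543.71516273,  237.91014688]), 'orientation': array([-3.14006338e+00, -3.31411785e-04,  3.28793790e-01]), 'ft_force': array([ 0.22886342, -0.08671641, -0.06050239]), 'wrist_torque': array([0.01378115, 0.00947387, 0.00453893]), 'opening': 87.90264060481181}
```

View pics/s1.png

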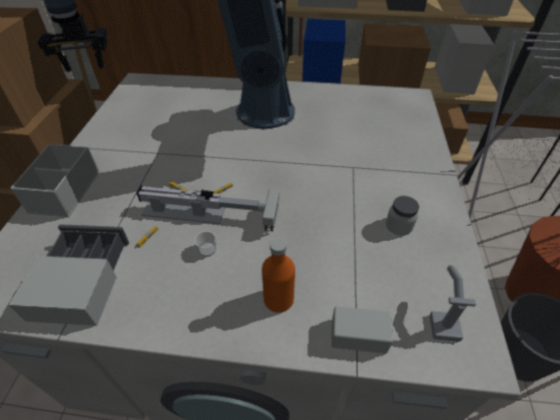

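View pics/d1.png

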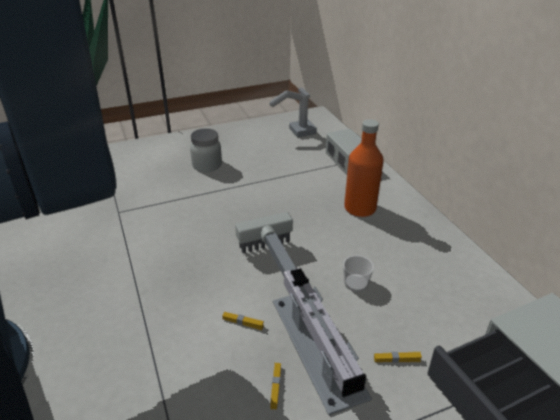

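The scene view shows the pole with its button at about (207,193), brush head at (271,208) and rear end at (140,193). In the side view the button is at (300,278), the brush at (265,230) and the rear end at (350,383). The brush points roughly towards +y.

```bash
python3 - <<'E'
from h import *
import pickle
c,c2=pickle.load(open('cal.pkl','rb'))
for n,cc,f,roi in (('scene',c,'s1',(130,180,300,235)),('side',c2,'d1',(220,200,400,410))):
    im=cv2.imread(f'pics/{f}.png'); d=np.load(f+'d.npy'); P=cloud(cc,d)
    x0,y0,x1,y1=roi; m=np.zeros(d.shape,bool); m[y0:y1,x0:x1]=1; m&=d>0
    Z=P[...,2]
    # button: dark and high
    g=im.max(2)
    b=m&(g<45)&(Z>70)&(Z<100)
    t=m&(Z>50)&(Z<80)
    print(n,'button',b.sum(),np.median(P[b],0).round(1), P[b].min(0).round(1),P[b].max(0).round(1))
    Q=P[t]; q=Q[:,:2]; 
    vx,vy,X,Y=cv2.fitLine(q.astype(np.float32),cv2.DIST_HUBER,0,.01,.01).ravel()
    s=(q-[X,Y])@[vx,vy]; print('line',vx,vy,X,Y,np.degrees(np.arctan2(vy,vx)),'ext',s.min(),s.max(),'z pcts',np.percentile(Q[:,2],[50,90,98]).round(1))
    print('ends',[X+vx*s.min(),Y+vy*s.min()],[X+vx*s.max(),Y+vy*s.max()])
a=onz(c,207,193,84);print(a, onz(c2,300,276,84))
o1,d1=ray(c,207,193);o2,d2=ray(c2,300,276)
A=np.c_[d1,-d2];s=np.linalg.lstsq(A,o2-o1,rcond=None)[0];print('tri',o1+d1*s[0],o2+d2*s[1])
a=cv2.resize(cv2.imread('pics/s1.png')[170:250,125:295],None,fx=4,fy=4,interpolation=2)
b=cv2.resize(cv2.imread('pics/d1.png')[205:410,225:375],None,fx=1.56*2,fy=1.56*1,interpolation=2) if 0 else cv2.resize(cv2.imread('pics/d1.png')[205:315,225:395],None,fx=2.5,fy=2.5)
w=np.zeros((600,690,3),np.uint8); w[:320,:680]=a; w[325:600,:425]=b
cv2.imwrite('pics/crop1.png',w)
E
```

```text
scene button 76 [543.3 -80.3  84.8] [ 526.2 -275.4   70.3] [551.3 -63.3  89.8]
line 0.019318288 0.9998134 548.88745 -66.698135 88.89307 ext -210.75338277126858 176.39921805682073 z pcts [67.3 72.3 73.7]
ends [np.float64(544.8160565860285), np.float64(-277.41218689935175)] [np.float64(552.2951821031671), np.float64(109.66816268078361)]
side button 247 [537.8 -90.6  83.8] [ 518.8 -277.6   70. ] [550.3 -63.2  89. ]
line 0.018958343 0.9998203 534.06506 -113.07156 88.9137 ext -164.9697518037284 224.5599870568623 z pcts [67.5 71.3 72.6]
ends [np.float64(530.9375103054141), np.float64(-278.01166913961487)] [np.float64(538.3223487785875), np.float64(111.44806810910742)]
[540.05929627 -77.44592586  84.        ] [541.21678755 -79.1812871   84.        ]
tri [540.23133552 -77.37793732  84.1727425 ] [541.44578981 -78.70609243  83.48597184]
```

View pics/crop1.png

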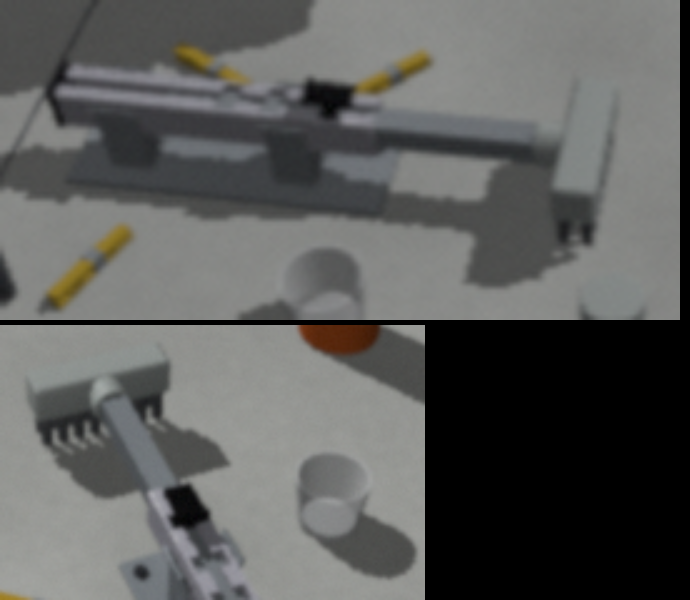

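The crop shows the black button pad near scene (207,194), with the ridge at its left (rear) end. The brush head's outer face is at about scene x=277. Next I'll fit the axis.

```bash
python3 - <<'E'
from h import *
import pickle
c,c2=pickle.load(open('cal.pkl','rb'))
for n,cc,f in (('scene',c,'s1'),('side',c2,'d1')):
    im=cv2.imread(f'pics/{f}.png'); d=np.load(f+'d.npy'); P=cloud(cc,d); Z=P[...,2]; X=P[...,0];Y=P[...,1]
    ok=(d>0)&(X>480)&(X<600)
    cs=[]
    for y in range(-270,110,20):
        m=ok&(abs(Y-y)<10)&(Z>(64 if y<-60 else 55))&(Z<77)
        if m.sum()>3: cs.append((y,X[m].min(),X[m].max(),np.median(X[m]),m.sum()))
    print(n,np.round(cs,0).astype(int).tolist())
    A=np.array([q for q in cs if q[0]<60]); k=np.polyfit(A[:,0],(A[:,1]+A[:,2])/2,1);print('x=',k,'at -78',np.polyval(k,-78))
    h=ok&(Y>60)&(Y<140)&(Z>45)&(Z<75)
    print('head',P[h].min(0).round(1),P[h].max(0).round(1),np.percentile(Y[h],[2,98]))
    hsv=cv2.cvtColor(im,cv2.COLOR_BGR2HSV)
    o=(hsv[...,0]<12)&(hsv[...,1]>180)&(d>0)&(Z>30)&(Z<200)&(X<900)
    print('bottle',np.median(P[o],0),P[o].min(0),P[o].max(0))
E
```

```text
scene [[-270, 520, 552, 539, 60], [-250, 512, 558, 533, 57], [-230, 515, 560, 543, 72], [-210, 517, 561, 542, 66], [-190, 521, 555, 535, 65], [-170, 522, 555, 537, 67], [-150, 523, 554, 536, 65], [-130, 526, 559, 537, 71], [-110, 516, 562, 540, 75], [-90, 536, 562, 551, 41], [-70, 526, 557, 548, 47], [-50, 524, 558, 546, 84], [-30, 529, 553, 546, 56], [-10, 531, 553, 547, 59], [10, 533, 554, 547, 57], [30, 532, 555, 546, 58], [50, 531, 555, 549, 64], [70, 533, 597, 551, 66], [90, 488, 600, 555, 239]]
x= [2.42236884e-02 5.43169654e+02] at -78 541.2802064360493
head [488.1  62.   45.5] [599.9 110.6  74.4] [ 63.71043164 110.06026394]
bottle [813.33414786 151.71655542 133.59471289] [774.86413046 115.22055464  30.75054297] [826.5860322  178.42459019 190.40063776]
side [[-270, 519, 553, 534, 282], [-250, 514, 559, 532, 241], [-230, 513, 560, 541, 272], [-210, 513, 560, 536, 216], [-190, 521, 552, 537, 216], [-170, 522, 553, 539, 205], [-150, 522, 553, 537, 167], [-130, 516, 560, 540, 171], [-110, 515, 561, 541, 220], [-90, 517, 561, 538, 149], [-70, 524, 535, 528, 60], [-50, 524, 553, 529, 60], [-30, 530, 551, 539, 108], [-10, 530, 551, 539, 102], [10, 530, 551, 539, 94], [30, 531, 552, 540, 90], [50, 531, 553, 540, 88], [70, 500, 594, 543, 199], [90, 488, 597, 534, 569]]
x= [1.65503154e-02 5.39737575e+02] at -78 538.4466508506699
head [487.8  60.1  45.1] [596.8 111.   73.9] [ 62.28778037 107.753983  ]
bottle [774.34936884 121.12912159 107.11686111] [ 545.58846362 -277.08540889   30.02738778] [811.68285678 155.10568725 191.77854888]
```

```bash
cat >> h.py <<'E'
from scipy.spatial.transform import Rotation as Ro
def plan(pos,yaw,n):
    s=manip.read_state(); R=Ro.from_euler('xyz',s['orientation']); p=np.array(s['tcp_pos'])
    G=Ro.from_euler('xyz',[np.pi,0,yaw]); rv=(R.inv()*G).as_rotvec()/n; dp=(np.array(pos)-p)/n
    print('dist/row',np.linalg.norm(dp).round(1),'deg/row',np.degrees(np.linalg.norm(rv)).round(2))
    for i in range(n):
        print(np.round(R.inv().apply(dp)/250,4).tolist(),np.round(np.degrees(rv)/45,4).tolist()); R=R*Ro.from_rotvec(rv)
E
python3 -c "
from h import *
plan([540,-95,235],1.551,16)"
```

```text
dist/row 35.7 deg/row 4.38
[0.1201, -0.0776, 0.0009] [-0.0001, -0.0001, -0.0973]
[0.1256, -0.0682, 0.0009] [-0.0001, -0.0001, -0.0973]
[0.1305, -0.0584, 0.0009] [-0.0001, -0.0001, -0.0973]
[0.1345, -0.0483, 0.0008] [-0.0001, -0.0001, -0.0973]
[0.1378, -0.0379, 0.0008] [-0.0001, -0.0001, -0.0973]
[0.1403, -0.0272, 0.0008] [-0.0001, -0.0001, -0.0973]
[0.142, -0.0164, 0.0008] [-0.0001, -0.0001, -0.0973]
[0.1428, -0.0055, 0.0008] [-0.0001, -0.0001, -0.0973]
[0.1428, 0.0054, 0.0008] [-0.0001, -0.0001, -0.0973]
[0.142, 0.0163, 0.0008] [-0.0001, -0.0001, -0.0973]
[0.1404, 0.027, 0.0008] [-0.0001, -0.0001, -0.0973]
[0.1379, 0.0377, 0.0008] [-0.0001, -0.0001, -0.0973]
[0.1346, 0.0481, 0.0007] [-0.0001, -0.0001, -0.0973]
[0.1305, 0.0582, 0.0007] [-0.0001, -0.0001, -0.0973]
[0.1257, 0.068, 0.0007] [-0.0001, -0.0001, -0.0973]
[0.1202, 0.0774, 0.0007] [-0.0001, -0.0001, -0.0973]
```

Emit:
send_rows(targets=[{"xyz":[0.12,-0.078,0],"delta_rot":[0,0,-0.097]},{"xyz":[0.126,-0.068,0],"delta_rot":[0,0,-0.097]},{"xyz":[0.13,-0.058,0],"delta_rot":[0,0,-0.097]},{"xyz":[0.134,-0.048,0],"delta_rot":[0,0,-0.097]},{"xyz":[0.138,-0.038,0],"delta_rot":[0,0,-0.097]},{"xyz":[0.14,-0.027,0],"delta_rot":[0,0,-0.097]},{"xyz":[0.142,-0.016,0],"delta_rot":[0,0,-0.097]},{"xyz":[0.143,-0.005,0],"delta_rot":[0,0,-0.097]},{"xyz":[0.143,0.005,0],"delta_rot":[0,0,-0.097]},{"xyz":[0.142,0.016,0],"delta_rot":[0,0,-0.097]},{"xyz":[0.14,0.027,0],"delta_rot":[0,0,-0.097]},{"xyz":[0.138,0.038,0],"delta_rot":[0,0,-0.097]}], jaw=0, newtons=20)

```text
t: 1.1
tcp_pos: [452.5, -206.5, 238.5]
orientation: [-3.141, -0.0, 1.247]
ft_force: [-0.2, -0.5, 0.1]
opening: 10.5
```

Emit:
send_rows(targets=[{"xyz":[0.134,0.048,0],"delta_rot":[0,0,-0.097]},{"xyz":[0.13,0.058,0],"delta_rot":[0,0,-0.097]},{"xyz":[0.126,0.068,0],"delta_rot":[0,0,-0.097]},{"xyz":[0.12,0.077,0],"delta_rot":[0,0,-0.097]},{"xyz":[0,0,0],"delta_rot":[0,0,0]},{"xyz":[0,0,0],"delta_rot":[0,0,0]}])

```text
t: 1.6
tcp_pos: [540.8, -95.0, 238.1]
orientation: [-3.14, -0.0, 1.551]
ft_force: [-0.6, -1.1, -0.8]
opening: 0.4
```

```bash
python3 - <<'E'
from h import *
im,d,c=look('wrist','w1.png'); P=cloud(c,d); np.save('w1d.npy',d)
import pickle; pickle.dump(c,open('w1c.pkl','wb'))
print(manip.read_state()['tcp_pos'])
g=im.max(2);Z=P[...,2]
b=(d>0)&(g<50)&(Z>76)&(Z<95)
print(b.sum()); 
if b.sum(): print(np.median(P[b],0),P[b].min(0),P[b].max(0))
E
```

```text
[540.19877957 -96.11352458 238.10524773]
669
[540.56834643 -78.55628344  83.56231632] [531.40333832 -94.38208582  80.94422032] [549.28102906 -61.9175191   88.07426304]
```

View pics/w1.png

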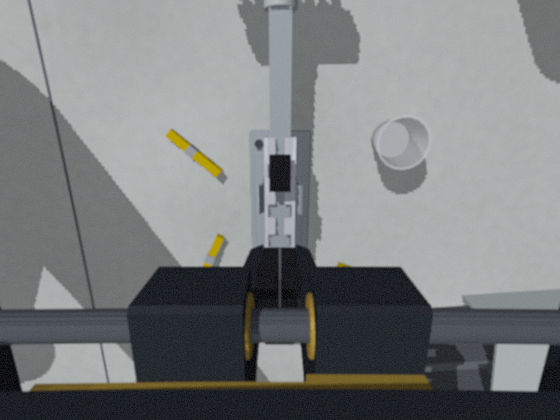

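The wrist view is straight above the pole. The black pad spans columns 270–290 and rows 154–192, the shut fingers are visible below it, and nothing stands in the way.

```bash
python3 - <<'E'
from h import *
import pickle
c=pickle.load(open('w1c.pkl','rb')); im=cv2.imread('pics/w1.png'); g=im.max(2)
print(g[146:204:1,280].tolist()); print(g[175,262:300].tolist())
r=np.where(g[140:205,280]<60)[0]+140; q=np.where(g[175,260:300]<60)[0]+260
print(r.min(),r.max(),q.min(),q.max())
print(onz(c,280,r.min()-.5,84),onz(c,280,r.max()+.5,87),onz(c,q.min()-.5,175,84),onz(c,q.max()+.5,175,84))
for z,y in((70,160),(70,240),(70,137.5)):print(y,onz(c,280,y,z))
print(onz(c,264,200,70),onz(c,296,200,70))
E
```

```text
[162, 161, 160, 161, 162, 164, 162, 156, 117, 57, 37, 29, 33, 36, 23, 34, 34, 32, 30, 39, 18, 34, 29, 36, 28, 26, 29, 27, 26, 30, 32, 36, 25, 23, 34, 27, 28, 29, 28, 32, 32, 31, 20, 20, 40, 63, 91, 99, 103, 102, 98, 101, 101, 102, 100, 103, 102, 108]
[157, 161, 173, 185, 184, 167, 130, 82, 29, 34, 29, 25, 36, 31, 31, 33, 34, 30, 30, 33, 34, 41, 23, 26, 31, 28, 24, 45, 79, 114, 124, 127, 125, 117, 110, 99, 110, 100]
155 190 270 289
[541.11390692 -61.54559919  84.        ] [540.46127928 -94.43602403  87.        ] [531.02758734 -80.23307774  84.        ] [549.52725066 -80.60464498  84.        ]
160 [540.98204956 -68.61820225  70.        ]
240 [ 539.35498663 -150.80767064   70.        ]
137.5 [541.3992531  -47.53025125  70.        ]
[ 524.3588092  -107.93108933   70.        ] [ 556.03455712 -108.56431744   70.        ]
```

Emit:
send_rows(targets=[{"xyz":[0.058,0,0],"delta_rot":[0,0,0]},{"xyz":[0,0,0.14],"delta_rot":[0,0,0]},{"xyz":[0,0,0.14],"delta_rot":[0,0,0]},{"xyz":[0,0,0.14],"delta_rot":[0,0,0]},{"xyz":[0,0,0.1],"delta_rot":[0,0,0]},{"xyz":[0,0,0.05],"delta_rot":[0,0,0]},{"xyz":[0,0,0],"delta_rot":[0,0,0]},{"xyz":[0,0,0],"delta_rot":[0,0,0]},{"xyz":[0,0,0],"delta_rot":[0,0,0]}])

```text
t: 2.4
tcp_pos: [542.0, -83.1, 98.1]
orientation: [3.139, 0.001, 1.547]
ft_force: [-0.3, 0.6, 0.3]
opening: 0.2
```

```bash
python3 - <<'E'
from h import *
im,d,c=look('side'); cv2.imwrite('pics/d2.png',cv2.resize(im[205:315,225:365],None,fx=4,fy=4,interpolation=2))
s=manip.read_state();print(s['tcp_pos'],s['ft_force'])
E
```

```text
[542.30698499 -83.04319959  98.43258688] [-0.8764335   0.12515429  0.35672298]
```

View pics/d2.png

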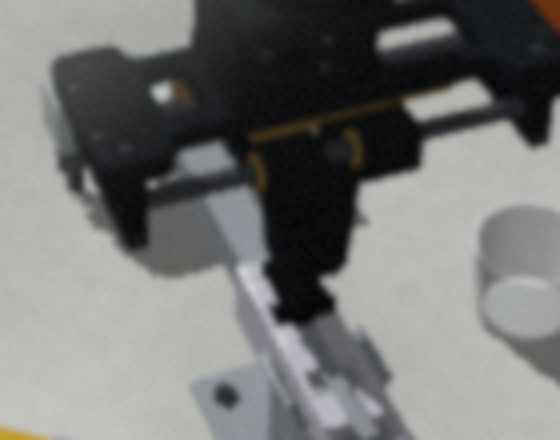

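The fingers are over the pad, about 14 mm above it. I'll move down in small steps.

Emit:
send_rows(targets=[{"xyz":[0.006,-0.006,0.02],"delta_rot":[0,0,0]},{"xyz":[0,0,0.02],"delta_rot":[0,0,0]},{"xyz":[0,0,0.012],"delta_rot":[0,0,0]},{"xyz":[0,0,0.008],"delta_rot":[0,0,0]},{"xyz":[0,0,0],"delta_rot":[0,0,0]},{"xyz":[0,0,0],"delta_rot":[0,0,0]}])

```text
t: 2.95
tcp_pos: [539.6, -80.5, 81.5]
orientation: [3.141, 0.0, 1.548]
ft_force: [0.2, 1.1, 4.8]
opening: 0.7
```

Emit:
send_rows(targets=[{"xyz":[0,0,0.008],"delta_rot":[0,0,0]},{"xyz":[0,0,0],"delta_rot":[0,0,0]},{"xyz":[0,0,0],"delta_rot":[0,0,0]}])

```text
t: 3.2
tcp_pos: [539.6, -80.5, 79.4]
orientation: [3.141, 0.0, 1.548]
ft_force: [-0.2, 0.5, 3.9]
opening: 0.4
```

Emit:
send_rows(targets=[{"xyz":[0,0,0.006],"delta_rot":[0,0,0]},{"xyz":[0,0,0],"delta_rot":[0,0,0]},{"xyz":[0,0,0],"delta_rot":[0,0,0]}])

```text
t: 3.45
tcp_pos: [539.7, -80.6, 78.0]
orientation: [3.141, 0.0, 1.548]
ft_force: [-0.4, 1.3, 5.0]
opening: 0.4
```

Emit:
send_rows(targets=[{"xyz":[0,0,0.002],"delta_rot":[0,0,0]},{"xyz":[-0.008,0,0],"delta_rot":[0,0,0]},{"xyz":[-0.008,0,0],"delta_rot":[0,0,0]},{"xyz":[-0.008,0,0],"delta_rot":[0,0,0]},{"xyz":[-0.008,0,0],"delta_rot":[0,0,0]},{"xyz":[0,0,0],"delta_rot":[0,0,0]}])

```text
t: 3.95
tcp_pos: [539.5, -88.6, 77.5]
orientation: [3.141, -0.0, 1.548]
ft_force: [-0.9, 1.5, 6.7]
opening: 0.5
```

Emit:
send_rows(targets=[{"xyz":[-0.008,0,0],"delta_rot":[0,0,0]},{"xyz":[-0.008,0,0],"delta_rot":[0,0,0]},{"xyz":[-0.008,0,0],"delta_rot":[0,0,0]},{"xyz":[-0.008,0,0],"delta_rot":[0,0,0]},{"xyz":[0,0,0],"delta_rot":[0,0,0]}])

```text
t: 4.37
tcp_pos: [539.3, -96.6, 77.5]
orientation: [3.141, -0.0, 1.548]
ft_force: [-0.0, 1.5, 5.1]
opening: 0.3
```

```bash
python3 - <<'E'
from h import *
s=manip.read_state();print(s['tcp_pos'],s['ft_force'])
for n in('scene','side'):
    im,d,c=look(n,n+'3.png'); P=cloud(c,d); X,Y,Z=P[...,0],P[...,1],P[...,2]
    h=(d>0)&(X>485)&(X<600)&(Y>30)&(Y<140)&(Z>45)&(Z<75)
    print(n,'head',np.percentile(Y[h],[98,99.5,100]))
    o=np.load(('s1d' if n=='scene' else 'd1d')+'.npy'); P=cloud(c,o); X,Y,Z=P[...,0],P[...,1],P[...,2]
    h=(o>0)&(X>485)&(X<600)&(Y>30)&(Y<140)&(Z>45)&(Z<75)
    print(n,'before',np.percentile(Y[h],[98,99.5,100]))
E
```

```text
[539.26890352 -96.63036137  77.54500345] [-0.01352927  1.50100955  5.07426683]
scene head [93.9300212  94.23563516 94.46959782]
scene before [110.00072383 110.33810501 110.5715652 ]
side head [93.55349673 94.68780498 96.6953175 ]
side before [107.13431174 108.87731276 111.04379319]
```

The brush has moved in about 15.5 mm, so the button is off its hole. I'll lift clear and go round to the brush's outer end.

Emit:
send_rows(targets=[{"xyz":[0,0,-0.02],"delta_rot":[0,0,0]},{"xyz":[0,0,-0.06],"delta_rot":[0,0,0]},{"xyz":[0,0,-0.1],"delta_rot":[0,0,0]},{"xyz":[0.12,0.003,0],"delta_rot":[0,0,0]},{"xyz":[0.15,0.003,0],"delta_rot":[0,0,0]},{"xyz":[0.15,0.003,0],"delta_rot":[0,0,0]},{"xyz":[0.15,0.003,0],"delta_rot":[0,0,0]},{"xyz":[0.15,0,0],"delta_rot":[0,0,0]},{"xyz":[0.15,0,0],"delta_rot":[0,0,0]},{"xyz":[0,0,0],"delta_rot":[0,0,0]},{"xyz":[0,0,0],"delta_rot":[0,0,0]}])

```text
t: 5.38
tcp_pos: [546.2, 122.6, 121.8]
orientation: [-3.14, 0.0, 1.552]
ft_force: [0.3, -1.2, 0.2]
opening: 0.6
```

```bash
python3 - <<'E'
from h import *
s=manip.read_state();print(s['tcp_pos'],s['ft_force'],s['orientation'])
im,d,c=look('scene'); a=im[170:250,125:295]; a=cv2.resize(a,None,fx=4,fy=4,interpolation=2)
im,d,c=look('side'); b=cv2.resize(im[205:315,225:395],None,fx=2.5,fy=2.5,interpolation=2)
w=np.zeros((600,690,3),np.uint8); w[:320,:680]=a; w[325:600,:425]=b
cv2.imwrite('pics/crop4.png',w)
E
```

```text
[546.21351228 122.56989942 121.7568486 ] [ 0.27906052 -1.20525158  0.20491593] [-3.14041500e+00  3.26842939e-04  1.55182078e+00]
```

View pics/crop4.png

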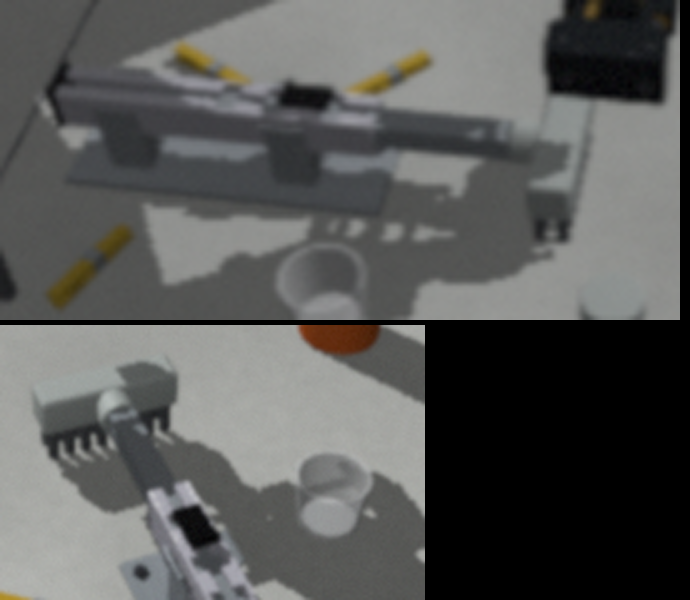

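The button has stayed low on the outer tube and the brush head hasn't moved. The gripper is clear beyond the brush's end. I'll descend there.

Emit:
send_rows(targets=[{"xyz":[0,-0.01,0.1],"delta_rot":[0,0,0]},{"xyz":[0,0,0.1],"delta_rot":[0,0,0]},{"xyz":[0,0,0.08],"delta_rot":[0,0,0]},{"xyz":[0,0,0],"delta_rot":[0,0,0]},{"xyz":[-0.02,0,0],"delta_rot":[0,0,0]},{"xyz":[-0.02,0,0],"delta_rot":[0,0,0]},{"xyz":[-0.012,0,0],"delta_rot":[0,0,0]},{"xyz":[0,0,0],"delta_rot":[0,0,0]},{"xyz":[0,0,0],"delta_rot":[0,0,0]}])

```text
t: 6.23
tcp_pos: [545.2, 107.4, 53.5]
orientation: [3.139, -0.0, 1.547]
ft_force: [0.2, 0.3, 0.6]
opening: 0.5
```

Emit:
send_rows(targets=[{"xyz":[-0.008,0,0],"delta_rot":[0,0,0]},{"xyz":[-0.008,0,0],"delta_rot":[0,0,0]},{"xyz":[-0.008,0,0],"delta_rot":[0,0,0]},{"xyz":[-0.008,0,0],"delta_rot":[0,0,0]},{"xyz":[-0.008,0,0],"delta_rot":[0,0,0]}])

```text
t: 6.65
tcp_pos: [544.4, 98.7, 52.8]
orientation: [3.141, -0.001, 1.548]
ft_force: [-0.5, 4.8, 3.2]
opening: 0.4
```

Emit:
send_rows(targets=[{"xyz":[-0.008,0,0],"delta_rot":[0,0,0]},{"xyz":[-0.008,0,0],"delta_rot":[0,0,0]}])

```text
t: 6.82
tcp_pos: [544.3, 94.7, 52.8]
orientation: [3.141, -0.001, 1.548]
ft_force: [-0.5, 4.5, 4.2]
opening: 0.3
```

```bash
python3 - <<'E'
from h import *
for n in('scene','side'):
    im,d,c=look(n); P=cloud(c,d); X,Y,Z=P[...,0],P[...,1],P[...,2]
    h=(d>0)&(X>555)&(X<598)&(Y>30)&(Y<140)&(Z>45)&(Z<75)
    print(n,'head',np.percentile(Y[h],[2,98,99.5,100]))
s=manip.read_state();print(s['tcp_pos'],s['ft_force'])
E
```

```text
scene head [36.134418   82.56056984 82.69076625 82.78478902]
side head [51.37847974 82.12083321 84.48057945 87.11062029]
[544.27912075  94.32986217  52.71143149] [-0.15867406  3.99831459  3.61648247]
```

Emit:
send_rows(targets=[{"xyz":[-0.004,0,0],"delta_rot":[0,0,0]},{"xyz":[-0.004,0,0],"delta_rot":[0,0,0]},{"xyz":[-0.004,0,0],"delta_rot":[0,0,0]}])

```text
t: 7.17
tcp_pos: [544.2, 91.5, 52.7]
orientation: [3.141, -0.001, 1.548]
ft_force: [-0.1, 5.7, 4.3]
opening: 0.5
```

Emit:
send_rows(targets=[{"xyz":[-0.004,0,0],"delta_rot":[0,0,0]},{"xyz":[-0.004,0,0],"delta_rot":[0,0,0]}])

```text
t: 7.33
tcp_pos: [544.2, 89.4, 52.6]
orientation: [3.141, -0.001, 1.548]
ft_force: [-0.8, 5.0, 3.9]
opening: 0.5
```

Emit:
send_rows(targets=[{"xyz":[-0.004,0,0],"delta_rot":[0,0,0]},{"xyz":[-0.004,0,0],"delta_rot":[0,0,0]}])

```text
t: 7.5
tcp_pos: [544.2, 87.5, 52.7]
orientation: [3.141, -0.001, 1.548]
ft_force: [-0.3, 5.9, 3.5]
opening: 0.3
```

Emit:
send_rows(targets=[{"xyz":[-0.004,0,0],"delta_rot":[0,0,0]},{"xyz":[-0.004,0,0],"delta_rot":[0,0,0]}])

```text
t: 7.67
tcp_pos: [544.1, 85.4, 52.6]
orientation: [3.141, -0.001, 1.548]
ft_force: [0.1, 4.8, 4.6]
opening: 0.5
```

Emit:
send_rows(targets=[{"xyz":[-0.004,0,0],"delta_rot":[0,0,0]},{"xyz":[-0.004,0,0],"delta_rot":[0,0,0]}])

```text
t: 7.83
tcp_pos: [544.1, 83.4, 52.7]
orientation: [3.141, -0.001, 1.548]
ft_force: [0.5, 4.8, 4.1]
opening: 0.7
```

Emit:
send_rows(targets=[{"xyz":[-0.004,0,0],"delta_rot":[0,0,0]},{"xyz":[-0.004,0,0],"delta_rot":[0,0,0]}])

```text
t: 8.0
tcp_pos: [543.9, 80.9, 52.4]
orientation: [3.141, 0.0, 1.548]
ft_force: [0.7, 2.5, 1.2]
opening: 0.5
```

```bash
cat > chk.py <<'E'
from h import *
for n in('scene','side'):
    im,d,c=look(n); P=cloud(c,d); X,Y,Z=P[...,0],P[...,1],P[...,2]
    h=(d>0)&(X>555)&(X<598)&(Y>20)&(Y<140)&(Z>45)&(Z<75)
    b=(d>0)&(X>530)&(X<550)&(Y>-145)&(Y<-60)&(im.max(2)<50)&(Z>72)&(Z<95)
    print(n,'head',np.percentile(Y[h],[98,99.5]),'button',b.sum(),np.median(P[b],0).round(1))
s=manip.read_state();print(s['tcp_pos'],s['ft_force'])
E
python3 chk.py
```

```text
scene head [68.82376754 69.02600247] button 63 [ 543.3 -118.9   85.2]
side head [67.55376634 70.01743937] button 180 [ 538.9 -121.    84.3]
[543.71203896  80.63785647  52.18444059] [1.46097903 1.11126804 1.33648344]
```

The force dropped, and the button reads about 84.5 mm high, the same as at the start, so it has popped up. I'll back off, lift and check.

Emit:
send_rows(targets=[{"xyz":[0.02,0,0],"delta_rot":[0,0,0]},{"xyz":[0.06,0,0],"delta_rot":[0,0,0]},{"xyz":[0.08,0,0],"delta_rot":[0,0,0]},{"xyz":[0,0,-0.15],"delta_rot":[0,0,0]},{"xyz":[0,0,-0.15],"delta_rot":[0,0,0]},{"xyz":[0,0,-0.15],"delta_rot":[0,0,0]},{"xyz":[0,0,-0.15],"delta_rot":[0,0,0]},{"xyz":[0,0,0],"delta_rot":[0,0,0]},{"xyz":[0,0,0],"delta_rot":[0,0,0]}])

```text
t: 8.85
tcp_pos: [546.0, 120.9, 204.7]
orientation: [3.137, 0.0, 1.548]
ft_force: [-0.9, -0.9, 0.3]
opening: 0.3
```

```bash
python3 chk.py; python3 - <<'E'
from h import *
im,d,c=look('scene'); a=cv2.resize(im[170:250,125:295],None,fx=4,fy=4,interpolation=2)
im,d,c=look('side'); b=cv2.resize(im[205:315,225:395],None,fx=2.5,fy=2.5,interpolation=2)
w=np.zeros((600,690,3),np.uint8); w[:320,:680]=a; w[325:600,:425]=b
cv2.imwrite('pics/crop5.png',w)
E
```

```text
scene head [68.83866286 69.02430909] button 62 [ 543.  -118.9   85.1]
side head [67.0457574  69.66253519] button 186 [ 538.9 -121.1   84.4]
[543.62486186 120.80446541 200.99577747] [-1.28826048  0.33078316  0.04515927]
```

View pics/crop5.png

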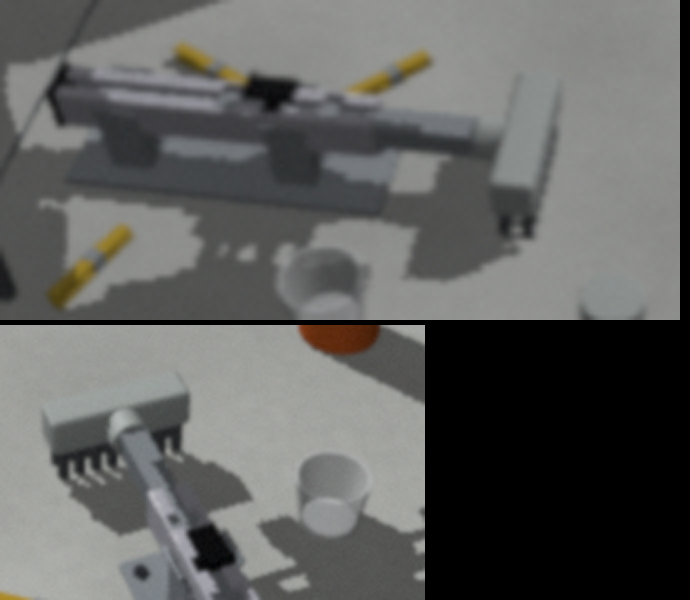

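The button stands proud again at its new place, about 41 mm in. The cup and pegs haven't moved, and the gripper is clear. Handing in.

```bash
python3 -c "
from h import *
print(ticket.close_job())"
```

```text
the job is handed in; nothing more can be done
None
```

The brush tube is now in the next hole, with its button sprung back up, and the job is handed in at about 9 s of the 43 s allowed.

- **Press and start:** I pressed the button about 6 mm with the shut fingertips, with 5 to 7 N downward. Still pressing, I slid the tube about 15 mm off its hole, then let go.
- **Push to the hole:** I pushed gently on the outer end of the brush head, with 5 to 6 N along the pole. The push force dropped when the button popped up, and I stopped there and backed off.

**Last checks:**
- **Travel:** the brush end moved from y ≈ 110 to y ≈ 69 mm, about 41 mm in, which is within the 30–46 mm range for the next hole.
- **Button height:** the button top reads 84.4 and 85.1 mm in the two cameras, against 83.8 and 84.8 mm at the start, so it is fully up.
- **Surroundings:** in the last crops the cup and pegs looked unmoved. The bottle was only partly in view and the jar not at all, but the arm stayed away from both. The gripper was well clear of everything.

I did not tug on the brush to test the lock. It rests on the button height, the travel and the force drop. No check failed or disagreed beyond the cameras' 1–2 mm of scatter.

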